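Pin the cryostat arm and fit its retaining clip

TASK

Secure the cryostat's swing arm: push the steel hinge pin into its bracket until its head is fully home, then take the red spring clip from the rack and press it across the groove that now shows at the pin's other end until it snaps fully home, and let go. Push with feeling, never with more than 30 N on the pin, clip or bracket, and leave the blue clip, the flange, the jar and the screwdriver where they are.

Things in the scene. Friction and masses are not known exactly. Their poses are not given: they have to be found in the camera images.
- bracket: Fixed red foot plate 120 (x) x 130 (y) x 20 mm, origin at its underside's centre on the table. The hinge clevis stands on it with the pin axis along y at x = 0, 70 mm above the table; an aluminium arm runs from the clevis along +x to a steel cryostat tube at x = 150 mm, 134 mm high.
- pin_axis (a point): Point on the pin axis above the foot's centre; fixed to the foot, axes as its. The black clevis has two ears, each 14 mm thick (y), 36 mm wide (x), highest 18 mm above this axis; their outer faces are 58 mm apart. It is clamped in slots, its middle anywhere within 10 mm either way along y of this point: not reported, to be seen or felt. It does not give under 25 N.
- pin (a joint): Steel hinge pin, 24 mm diameter, sliding along y in the ears with about 4 N of friction. Value in m: 0 = home, head against the +y ear (rigid stop); it grows as the pin stands out to +y, starts at 0.018 to 0.032. Head: disc 34 mm wide, 8 mm thick. When home the pin shows beyond the -y ear: first, from its face on, a groove 7.5 mm wide with an 18 mm core, then 7 mm of full diameter.
- rack: Fixed grey slotted block 64 (x) x 100 (y) x 26 mm high, origin at its underside's centre. Two slots, 44 mm long in x, 7.5 mm wide in y and 20 mm deep, at y = -27.5 and +27.5 mm. One clip stands loosely in each, tab up, in either order.
- clip: Red spring clip, 6 mm thick, 37 g, alike from both sides. Origin on the bore's axis, y along the bore, z towards the tab. Crown 28 mm wide, z = 9 to 15 mm; its underside rests on the groove's core when home (origin then on the pin axis). Two sprung jaws reach down to z = -9 mm. In the rack the origin is 15 mm above the table and z is up.
- clip_tab (a point): Middle of the red clip's grip tab, 31 mm above the clip's origin on its z; the tab is 20 mm wide (x, the way to grip it), 6 mm thick (y) and runs from z = 15 to 47 mm. Axes as the clip's.
- clip_mouth (a point): Middle of the red clip's mouth, 6.4 mm below its origin, between the jaws' round lips, 14 mm apart. They must spring apart to pass the 18 mm core and cannot pass the 24 mm pin. They meet the core with the origin 13 mm above the axis, take 6 to 10 N of push (squeezing the core with some 20 N in all), let go at about 6 mm and pull the clip home; then the push rises sharply.
- clip_blue: Larger blue clip for another pin, 40 mm wide, 6 mm thick, 60 mm tall, standing in the other slot; origin in the middle of its bore. Not used.
- flange: Loose stainless blank flange, 40 mm in diameter, 16 mm high, origin at its underside's centre. Not used.
- jar: Amber jar with a white cap, 48 mm in diameter, 50 mm high, origin at its underside's centre. Not used.
- driver: Screwdriver lying on the table, 170 mm long along its x. Not used.

How it is judged:
On the way, in this order (a step that is already met when the one before it is completed fails the run):
1. the pin is pushed home (value of joint pin below 0.001 m), for 0.2 s.
2. the red clip is snapped home in the groove (x of clip in the frame of pin_axis between -0.003 and 0.003 m and y of clip in the frame of pin_axis between -0.045 and -0.0205 m and z of clip in the frame of pin_axis between -0.0025 and 0.0025 m and angle between the y axis of clip and the y axis of pin_axis, either way round below 0.15 rad and contact force between clip and bracket above 0.1 N), for 0.2 s.
At the end, for the whole second after the job is handed in: The pin is home (within 1.5 mm of its stop) and the red clip sits in its groove: bore centre within 3 mm sideways and 2.5 mm in height of the pin axis, just outside the clevis ear opposite the pin's head, bore along the pin within 0.15 rad, gripping the pin (over 0.1 N), at rest (all of step 2 and value of joint pin below 0.0015 m and linear speed of clip below 0.02 m/s); the robot touches nothing.
It fails at once if more than 30 N of contact force on the bracket, its pin or the clip fitted to it (contact force between anything else and bracket above 30 N).
It fails at once if the blue clip, flange, jar or screwdriver moved by more than 15 mm (distance of any of clip_blue, flange, jar, driver from where it was at the start of the episode above 0.015 m).
It also fails if it takes over 59 s, if anything falls off the work surface, if the arm or the gripper's body presses on something with over 40 N, if the wrist force passes 120 N, or if a joint passes its speed limit or range.

ROBOT

A 6-joint arm with a two-finger parallel gripper is mounted at the origin on the work surface. World frame = base frame: x ahead of the robot, y to its left, z up, the work surface at z = 0. Lengths are in m, angles in rad, forces in N, time in s.
With the tool pointing down it reaches from about 0.3 to 1 m from the base axis. Payload 5.1 kg.
Tool frame: the origin (TCP) lies at the very end of the fingers, on their centre line; the grasp point (between the pads) lies 19 mm behind it; z points along the fingers, y is the line along which they close (so a half turn about z gives the same grasp; the last joint's range is limited). The gripper opens to 95 mm and grips with 3 to 60 N. Pads are 20 mm wide; open, the fingers measure 119 mm over their backs; the gripper's body (75 mm by 180 mm) begins 59 mm behind the grasp point.
Start: joints at [1.218, 0.124, 1.65, -0, 1.367, -0.083], TCP at [0.173, 0.626, 0.215] pointing down, gripper open.
Joint ranges: [-2.61, 2.61], [-1.02, 2.33], [0.03, 2.71], [-1.35, 4.49], [0.32, 2.68], [-2.91, 2.91]. Speed limits (rad/s): [2.57, 2.57, 3.14, 3.14, 3.14, 3.14].

INTERFACE

Orientations are given as [roll, pitch, yaw] about the fixed x, y, z axes, in that order (R = Rz(yaw) Ry(pitch) Rx(roll)).
In Python, from workcell import env gives the robot as it stands. The module is installed in compiled form; this text tells all that it offers.
- The arm moves only by the tool send_rows, never from a script. Its arguments are lists of equal length, an entry for each row: "fingers": the closure, from 0 (fully open) to 1 (shut); "dp": the shift along the tool's x, y, z in mm, a list of three; "turn": the turn about the tool's z in degrees. A call has 1 to 12 rows; each row is the pose to reach, as a shift and turn from the pose commanded when the call began, along the tool's axes at that moment; what a row does not reach only later rows make up. A row lasts 1/12 s, in which the tool goes at most 41.7 mm and 7.16 degrees, less where a joint would pass 70% of its speed; a pose out of reach is approached as far as the arm can. A call with a gripper value outside its range is refused whole. The fingers move at their own pace and stop on an object; "squeeze" is the grip in N (left out, the last holds). Time passes only in rows, so rows that repeat a pose let the fingers close. It gives the time, the measured TCP pose, the force, the opening and the grip force at its end, in the units of the state.
- env.state(): the state, without advancing time (a new reading comes with each control period).
- env.get_image(name): name is "scene" or "top" or "wrist"; returns a dict with "img" (384x512x3 uint8, blue, green, red), "z_map" (384x512 float32, m along the optical axis (not along the pixel's ray), 0 where there is no reading), "camera_matrix" (3x3 intrinsics, pixels), "dist_coeffs" ([k1, k2, p1, p2, k3] as OpenCV has them; the pictures are not rectified), "rvec" (rotation vector, rad) and "tvec" (3), from world to camera coordinates, as OpenCV has them; the wrist camera has in their place "T_tool_cam" (4x4, takes a point from camera to tool coordinates, whose origin is the TCP and whose axes are the flange's). Camera axes: x right, y down, z forward; pixel columns grow to the right and rows downward; lengths in m; the calibration is good to about 2 mm. A picture is of the moment at which its call begins: read the wrist's pose just before it.
- env.hand_in(): hands the job in; it is judged then, once.
The state is a dict: "time_s": time; "qpos": joint angles; "qd": joint speeds; "effort": joint torques, N m; "tool_pos": TCP position; "orientation": TCP orientation; "wrist_force": force on the tool from outside, world axes, zero at the start; "torque": the same for the moment, N m; "finger_gap": opening from 0.0 (shut) to 1.0 (fully open); "finger_force": force on a finger pad.
Only numpy, scipy, OpenCV 4.12 (cv2) and the standard library are available. Lean on these libraries where they do the work, as an engineer would, in place of code of your own. Each camera call takes 0.05 s, during which the arm holds its last target. There are 200 camera calls.

## Working session

There is one attempt and no reset: what is moved stays moved. The work goes in short steps, Python scripts to look and compute and a tool call to move; the robot and the scene stay as the last step left them, time stands still between calls to the robot, and variables do not carry over. Pictures are saved under pics/ and viewed, at most 10 in all, crops included, and the job is handed in when it is done.

Besides the shell and the picture viewer there is one more tool, called after ">>>" by a JSON object that holds its "method" and its "body". send_rows: Moves the arm, as the interface text tells. Its arguments: {"type":"object","properties":{"fingers":{"type":"array"},"dp":{"type":"array"},"turn":{"type":"array"},"squeeze":{"type":"number"}},"required":["fingers","dp","turn"]}

```bash
mkdir -p pics; cat > h.py <<'E'
from workcell import env
import numpy as np, cv2, pickle
from scipy.spatial.transform import Rotation as R
def grab(n,fn=None):
    s=env.state(); d=env.get_image(n); d['s']=s
    if fn: cv2.imwrite('pics/'+fn+'.png',d['img'])
    pickle.dump(d,open(n+'.pkl','wb')); return d
def load(n): return pickle.load(open(n+'.pkl','rb'))
def cam2world(d):
    if 'rvec' in d:
        r=cv2.Rodrigues(np.array(d['rvec'],float))[0]; t=np.array(d['tvec']).ravel()
        return r.T, -r.T@t
    T=np.array(d['T_tool_cam']); Rt=R.from_euler('xyz',d['s']['orientation']).as_matrix()
    return Rt@T[:3,:3], Rt@T[:3,3]+np.array(d['s']['tool_pos'])
def cloud(d):
    h,w=d['z_map'].shape; u,v=np.meshgrid(np.arange(w),np.arange(h))
    p=cv2.undistortPoints(np.stack([u,v],-1).reshape(-1,1,2).astype(float),np.array(d['camera_matrix']),np.array(d['dist_coeffs'])).reshape(h,w,2)
    z=d['z_map']; P=np.dstack([p[...,0]*z,p[...,1]*z,z]); A,b=cam2world(d)
    W=P@A.T+b; W[z==0]=np.nan; return W
E
python3 - <<'E'
from h import *
s=env.state();print(s)
a=grab('scene','scene1');b=grab('top','top1')
for d in(a,b): print(cam2world(d), d['camera_matrix'])
E
```

```text
{'time_s': 0.0, 'qpos': array([ 1.21840336e+00,  1.24524750e-01,  1.65166809e+00, -1.22266891e-05,
        1.36752523e+00, -8.25822177e-02]), 'qd': array([ 6.40129148e-04, -6.51382205e-05,  1.65474782e-04, -4.18482987e-06,
       -8.23902227e-04, -9.85322293e-04]), 'effort': array([-8.51752848e-04, -4.17624986e+01, -3.59922695e+01,  7.74352555e-02,
        4.94042574e-02, -1.80515458e-04]), 'tool_pos': array([0.17305177, 0.62586545, 0.21337785]), 'orientation': array([-3.13947349e+00, -1.63393051e-04,  2.87178421e+00]), 'wrist_force': array([-0.15733738,  0.62021884,  0.67288219]), 'torque': array([ 0.02199782, -0.01736603,  0.01288356]), 'finger_force': 0.0, 'finger_gap': 1.0044673162275808}
(array([[-0.43948348,  0.66578579, -0.6029789 ],
       [ 0.89817476,  0.33444555, -0.28535639],
       [ 0.01167738, -0.66698985, -0.74497529]]), array([1.31270469, 0.32809926, 1.0073747 ])) [[485.49718497   0.         264.01682901]
 [  0.         485.49718497 195.91905077]
 [  0.           0.           1.        ]]
(array([[ 0.00479412, -0.9944348 ,  0.10524468],
       [-0.99938487, -0.00842095, -0.03404369],
       [ 0.03474049, -0.10501673, -0.99386346]]), array([ 0.47296853, -0.01555121,  0.8797028 ])) [[376.31384702   0.         252.86569639]
 [  0.         376.31384702 193.20464922]
 [  0.           0.           1.        ]]
```

View pics/scene1.png

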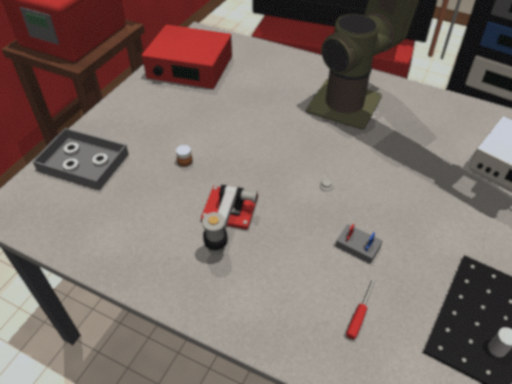

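View pics/top1.png

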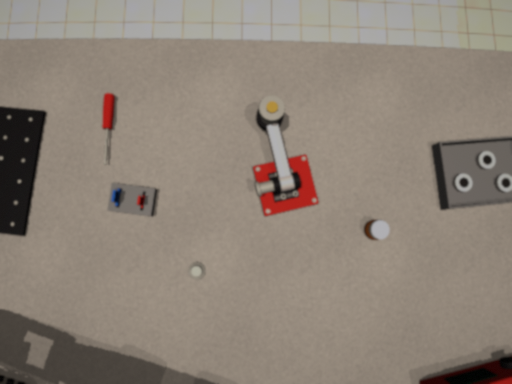

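The scene view shows the bracket at about (230,205) and the rack at (358,243). In the top view the bracket is at (286,185) with the pin head at (262,187), to the left, which is world +y. The rack is at (133,199), with the red clip at (141,200) and the blue at (117,196).

```bash
python3 - <<'E'
from h import *
b=load('top');W=cloud(b);I=b['img']
c1=cv2.resize(I[80:225,235:335],None,fx=4,fy=4,interpolation=2); c2=cv2.resize(I[160:240,95:175],None,fx=5,fy=5,interpolation=2)
cv=np.zeros((580,800,3),np.uint8);cv[:c1.shape[0],:400]=c1;cv[:400,400:]=c2;cv2.imwrite('pics/crop1.png',cv)
hsv=cv2.cvtColor(I,cv2.COLOR_BGR2HSV)
for n in('top','scene'):
    d=load(n);W=cloud(d);H=cv2.cvtColor(d['img'],cv2.COLOR_BGR2HSV)
    red=((H[...,0]<8)|(H[...,0]>172))&(H[...,1]>130)
    X,Y,Z=W[...,0],W[...,1],W[...,2]
    near=(X>.3)&(X<.7)
    m=near&red&(Z>.012)&(Z<.028)&(Y>-.25)&(Y<.1)
    p=W[m];r=cv2.minAreaRect(p[:,:2].astype(np.float32)*1000);print(n,'foot',m.sum(),np.median(p[:,2]),r)
    m=near&(Y>.15)&(Y<.45)&(Z>.018)&(Z<.032);p=W[m];r=cv2.minAreaRect(p[:,:2].astype(np.float32)*1000);print('rack',m.sum(),np.median(p[:,2]),r)
    m=near&(Y>.15)&(Y<.45)&(Z>.035);
    for c,k in(('red',red),('blue',(H[...,0]>100)&(H[...,0]<130)&(H[...,1]>100))):
        p=W[m&k];print(c,len(p),p.mean(0),p.max(0))
    m=near&(Y>-.3)&(Y<.0)&(Z>.06);
    v,u=np.where(m&(Y>-.05));print('pinish',[(int(a),int(b_),np.round(W[a_,b_]*1000).tolist()) for a,b_,a_ in list(zip(v,u,v))[::6]][:30])
E
```

```text
top foot 1595 0.02198562441999774 ((584.7557983398438, -119.54115295410156), (118.56182098388672, 129.0502166748047), 13.604193687438965)
rack 1083 0.027943352079280337 ((604.2409057617188, 239.59530639648438), (201.5946044921875, 111.7543716430664), 7.666544437408447)
red 54 [0.54232952 0.20317603 0.05590947] [0.5512538  0.20832332 0.0672794 ]
blue 97 [0.55049898 0.25678306 0.05635942] [0.56887389 0.26303304 0.07210534]
pinish [(182, 254, [582.0, -45.0, 77.0]), (184, 254, [579.0, -46.0, 68.0]), (186, 256, [572.0, -49.0, 88.0]), (189, 256, [566.0, -49.0, 87.0])]
scene foot 643 0.02016324586031759 ((591.5458984375, -115.87199401855469), (149.19520568847656, 95.68383026123047), 88.85693359375)
rack 790 0.02577155306511586 ((599.7340087890625, 239.91183471679688), (195.32586669921875, 111.29097747802734), 7.654715061187744)
red 22 [0.5460175  0.20580675 0.0517482 ] [0.55168901 0.20763463 0.06578934]
blue 42 [0.55603851 0.25984992 0.05336447] [0.56906867 0.26296206 0.06804934]
pinish [(191, 257, [558.0, -49.0, 84.0]), (194, 255, [573.0, -48.0, 87.0]), (196, 256, [569.0, -47.0, 77.0]), (198, 255, [578.0, -45.0, 79.0]), (200, 253, [580.0, -50.0, 70.0]), (201, 255, [580.0, -44.0, 69.0])]
```

View pics/crop1.png

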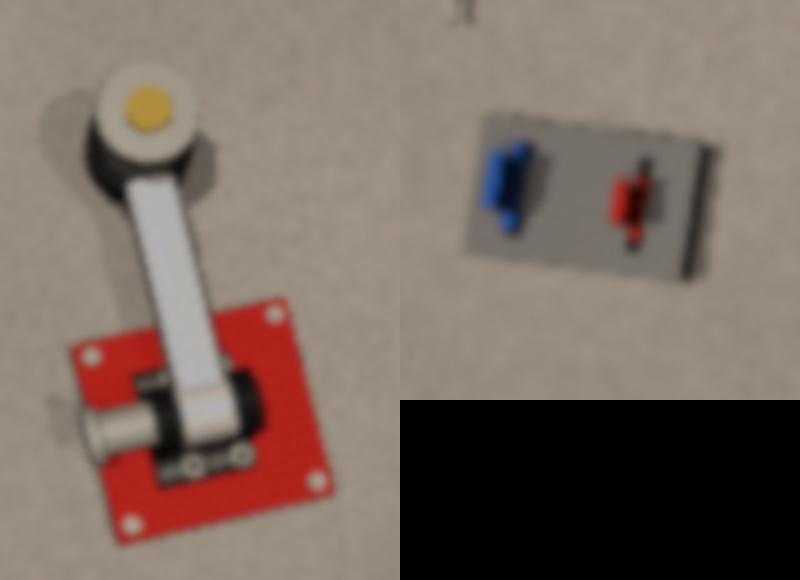

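The crop gives a foot yaw of about 13.6° and a pin head standing out to the left. The rack is yawed about -7.5°, with the red clip on its -y side. Next I'll work out the first move and check the wrist camera mounting.

```bash
cat >> h.py <<'E'
def plan(p,yaw=None):
    s=env.state(); A=R.from_euler('xyz',s['orientation']).as_matrix()
    d=A.T@(np.array(p)-s['tool_pos'])*1000
    t=None if yaw is None else (np.degrees(s['orientation'][2])-yaw+180)%360-180
    print('t',s['time_s'],'dp',d.round(1),'turn',t,'pos',s['tool_pos'].round(4))
def foot(x,y,z,o=(.5848,-.1195),a=13.6):
    c,s_=np.cos(np.radians(a)),np.sin(np.radians(a)); return [o[0]+c*x-s_*y,o[1]+s_*x+c*y,z]
E
python3 - <<'E'
from h import *
d=grab('wrist');print(np.round(d['T_tool_cam'],3));print(d['camera_matrix'])
for n in('top','scene'):
    W=cloud(load(n));X,Y,Z=np.moveaxis(W,-1,0)
    m=(X>.5)&(X<.62)&(Y>.12)&(Y<.33)&(Z>.02)&(Z<.03);print(n,cv2.minAreaRect(W[m][:,:2].astype(np.float32)*1000))
plan(foot(0,.14,.2),103.6); plan([.5,.2,.2],82.5)
E
```

```text
[[-0.    -0.956 -0.292  0.085]
 [ 1.    -0.    -0.    -0.   ]
 [ 0.    -0.292  0.956 -0.169]
 [ 0.     0.     0.     1.   ]]
[[293.46250079   0.         255.39648061]
 [  0.         293.46250079 190.83515051]
 [  0.           0.           1.        ]]
top ((546.9840087890625, 231.8837432861328), (101.10416412353516, 64.4953842163086), 83.14407348632812)
scene ((545.139892578125, 231.81613159179688), (101.61724853515625, 68.46842193603516), 83.30032348632812)
t 0.15 dp [-527.5 -486.4   14.4] turn 60.94194049622408 pos [0.1731 0.626  0.2137]
t 0.15 dp [-428.6 -323.4   14.1] turn 82.04194049622407 pos [0.1731 0.626  0.2137]
```

>>> {"method": "send_rows", "body": {"fingers": [0.3,0.3,0.3,0.3,0.3,0.3,0.3,0.3,0.3,0.3,0.3,0.3], "dp": [[-37,-28,1],[-75,-57,2],[-112,-85,3],[-150,-114,4],[-187,-142,5],[-225,-171,6],[-262,-200,7],[-300,-228,8],[-337,-257,9],[-375,-285,10],[-412,-314,11],[-450,-343,12]], "turn": [7,14,21,28,35,42,49,56,63,70,76,81.3]}}

```text
time_s: 1.15
tool_pos: [0.4765, 0.2266, 0.2039]
orientation: [3.142, -0.0, 1.448]
wrist_force: [0.7, 1.5, -1.5]
finger_gap: 0.698
finger_force: 0.0
```

```bash
python3 - <<'E'
from h import *
d=grab('wrist','w1');print(d['s']['tool_pos'],d['s']['orientation'],d['s']['finger_gap'])
W=cloud(d);X,Y,Z=np.moveaxis(W,-1,0);H=cv2.cvtColor(d['img'],cv2.COLOR_BGR2HSV)
red=((H[...,0]<8)|(H[...,0]>172))&(H[...,1]>130)
m=red&(Z>.032)&(Z<.075)&(Y>.15)&(Y<.25)
p=W[m];print(len(p),np.nanmean(p,0),p.max(0))
q=p[p[:,2]>.055];print(cv2.minAreaRect(q[:,:2].astype(np.float32)*1000))
m=(X>.48)&(X<.62)&(Y>.12)&(Y<.33)&(Z>.022)&(Z<.028);print(cv2.minAreaRect(W[m][:,:2].astype(np.float32)*1000))
plan(foot(0,.12,.16),103.6)
E
```

```text
[0.47645277 0.22660205 0.20390597] [ 3.14156454e+00 -1.18391208e-04  1.44773583e+00] 0.6984000403336716
204 [0.53846233 0.2080094  0.05389397] [0.548967   0.21077717 0.06276373]
((539.00390625, 206.91934204101562), (6.1557087898254395, 19.165016174316406), 83.3112564086914)
((544.1299438476562, 233.4435577392578), (99.19820404052734, 64.37173461914062), 83.19310760498047)
t 1.2 dp [-212.   104.8   45. ] turn -21.12706525093853 pos [0.4803 0.2212 0.2037]
```

View pics/w1.png

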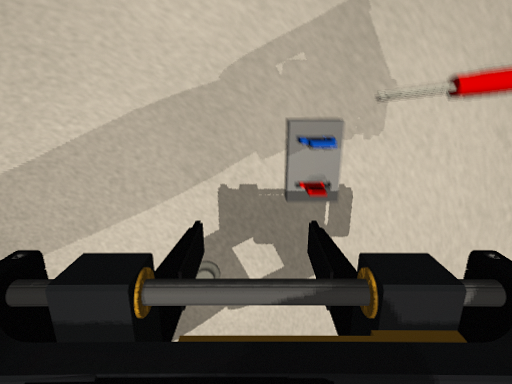

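The wrist view shows the red clip at about (315,188), the blue at (318,142) and the flange near (207,270). The arm was still settling, so the clip needs a second look. Next, the pin head.

>>> {"method": "send_rows", "body": {"fingers": [0.6,1,1,1,1,1,1,1,1,1], "dp": [[-35,17,6],[-70,35,12],[-105,52,18],[-140,70,24],[-175,87,30],[-205,100,36],[-212,105,42],[-212,105,45],[-212,105,45],[-212,105,45]], "turn": [-7,-14,-21,-21.1,-21.1,-21.1,-21.1,-21.1,-21.1,-21.1]}}

```text
time_s: 2.03
tool_pos: [0.5546, 0.0069, 0.1587]
orientation: [-3.141, -0.001, 1.822]
wrist_force: [-0.3, 0.9, 0.5]
finger_gap: 0.056
finger_force: 0.0
```

```bash
python3 - <<'E'
from h import *
d=grab('wrist','w2');s=d['s'];print(s['tool_pos'],s['orientation'],s['finger_gap'],s['wrist_force'])
W=cloud(d)
o=np.array([.5848,-.1195]);a=np.radians(13.6);M=np.array([[np.cos(a),np.sin(a)],[-np.sin(a),np.cos(a)]])
F=W.copy();F[...,:2]=(W[...,:2]-o)@M.T
np.save('F.npy',F)
X,Y,Z=np.moveaxis(F,-1,0)
m=(abs(X)<.04)&(Y>.02)&(Y<.1)&(Z>.06)&(Z<.095)
p=F[m];print(len(p),(p.min(0)*1000).round(1),(p.max(0)*1000).round(1))
for y in range(20,84,4):
    k=p[abs(p[:,1]*1000-y)<2]
    if len(k):print(y,len(k),(k[:,0].min()*1e3).round(1),(k[:,0].max()*1e3).round(1),(k[:,2].max()*1e3).round(1), (k[:,0][k[:,2]>k[:,2].max()-.002].mean()*1e3).round(1))
H=cv2.cvtColor(d['img'],cv2.COLOR_BGR2HSV)
red=((H[...,0]<8)|(H[...,0]>172))&(H[...,1]>130)&(Z>.012)&(Z<.028)
print(cv2.minAreaRect(W[red][:,:2].astype(np.float32)*1000))
E
```

```text
[0.55455751 0.00693741 0.15869316] [-3.14076457e+00 -8.23318394e-04  1.82243466e+00] 0.0560504073887907 [-0.33497601  0.89167467  0.54559604]
312 [-5.6 20.1 60.1] [ 5.2 75.5 87.6]
20 17 -5.6 5.2 87.4 -1.2
24 18 -5.6 4.1 87.6 -2.2
52 33 -5.1 3.7 81.5 -2.0
56 32 -5.1 3.6 81.9 -2.6
60 37 -5.1 3.5 81.9 -1.9
64 18 -5.2 3.5 81.7 -1.9
68 23 -4.2 2.4 86.3 -1.2
72 50 -4.5 2.3 86.2 -1.0
76 84 -4.6 2.5 85.6 -1.0
((568.7460327148438, -65.2708740234375), (120.13005828857422, 22.850692749023438), 14.416922569274902)
```

View pics/w2.png

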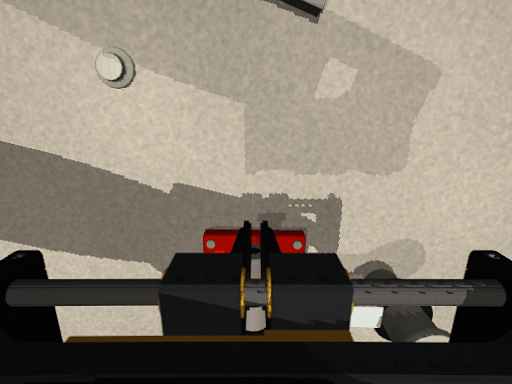

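The view shows the head's outer face near (257,310), just in front of the closed fingers. In the foot frame it is at y≈75 mm with the axis about 1.5 mm to -x. I'll descend outside the head, then approach.

>>> {"method": "send_rows", "body": {"fingers": [1,1,1,1,1,1,1,1], "dp": [[-10,-1,15],[-20,-1.5,40],[-30,-1.5,70],[-30,-1.5,98],[-32,-1.5,100],[-35,-1.5,100],[-38,-1.5,100],[-40,-1.5,100]], "turn": [0.4,0.8,0.8,0.8,0.8,0.8,0.8,0.8]}}

```text
time_s: 2.75
tool_pos: [0.5655, -0.0334, 0.0619]
orientation: [3.137, 0.002, 1.808]
wrist_force: [-0.7, 0.9, -0.1]
finger_gap: 0.004
finger_force: 0.0
```

>>> {"method": "send_rows", "body": {"fingers": [1,1,1,1,1,1,1,1], "dp": [[-1.5,0,0],[-3,0,0],[-4.5,0,0],[-6,0,0],[-7.5,0,0],[-9,0,0],[-10.5,0,0],[-12,0,0]], "turn": [0,0,0,0,0,0,0,0]}}

```text
time_s: 3.42
tool_pos: [0.5667, -0.0451, 0.0593]
orientation: [3.141, -0.0, 1.807]
wrist_force: [0.7, 4.0, 2.9]
finger_gap: 0.005
finger_force: 2.1
```

>>> {"method": "send_rows", "body": {"fingers": [1,1,1,1,1,1,1,1,1], "dp": [[-1.5,0,0],[-3,0,0],[-4.5,0,0],[-6,0,0],[-7.5,0,0],[-9,0,0],[-10.5,0,0],[-12,0,0],[-13.5,0,0]], "turn": [0,0,0,0,0,0,0,0,0]}}

```text
time_s: 4.17
tool_pos: [0.5696, -0.0584, 0.059]
orientation: [3.141, -0.0, 1.807]
wrist_force: [1.4, 4.4, 3.0]
finger_gap: 0.002
finger_force: 2.1
```

>>> {"method": "send_rows", "body": {"fingers": [1,1,1,1], "dp": [[-1,0,0],[-2,0,0],[-3,0,0],[-3,0,0]], "turn": [0,0,0,0]}}

```text
time_s: 4.5
tool_pos: [0.5702, -0.0615, 0.0589]
orientation: [-3.141, 0.0, 1.807]
wrist_force: [1.9, 3.6, 1.9]
finger_gap: 0.004
finger_force: 1.5
```

>>> {"method": "send_rows", "body": {"fingers": [1,1,1,1], "dp": [[-0.7,0,0],[-1.4,0,0],[-2.1,0,0],[-2.1,0,0]], "turn": [0,0,0,0]}}

```text
time_s: 4.83
tool_pos: [0.5706, -0.0633, 0.0589]
orientation: [-3.141, -0.0, 1.807]
wrist_force: [0.6, 4.1, 2.1]
finger_gap: 0.004
finger_force: 1.8
```

>>> {"method": "send_rows", "body": {"fingers": [1,1,1], "dp": [[-0.6,0,0],[-1.2,0,0],[-1.2,0,0]], "turn": [0,0,0]}}

```text
time_s: 5.08
tool_pos: [0.5709, -0.0645, 0.0589]
orientation: [-3.141, -0.0, 1.807]
wrist_force: [1.3, 4.2, 1.6]
finger_gap: 0.006
finger_force: 1.8
```

>>> {"method": "send_rows", "body": {"fingers": [1,1,1], "dp": [[-0.6,0,0],[-1.2,0,0],[-1.2,0,0]], "turn": [0,0,0]}}

```text
time_s: 5.33
tool_pos: [0.5711, -0.0657, 0.0589]
orientation: [-3.141, -0.0, 1.807]
wrist_force: [0.2, 3.1, 0.7]
finger_gap: 0.007
finger_force: 1.8
```

>>> {"method": "send_rows", "body": {"fingers": [1,1,1], "dp": [[-0.6,0,0],[-1.2,0,0],[-1.2,0,0]], "turn": [0,0,0]}}

```text
time_s: 5.58
tool_pos: [0.5713, -0.0662, 0.0589]
orientation: [-3.141, -0.001, 1.807]
wrist_force: [0.7, 6.1, 1.6]
finger_gap: 0.001
finger_force: 3.0
```

>>> {"method": "send_rows", "body": {"fingers": [1,1,1], "dp": [[-0.6,0,0],[-1.2,0,0],[-1.2,0,0]], "turn": [0,0,0]}}

```text
time_s: 5.83
tool_pos: [0.5712, -0.0662, 0.0589]
orientation: [-3.141, -0.004, 1.807]
wrist_force: [-2.1, 9.8, 3.3]
finger_gap: 0.005
finger_force: 5.0
```

>>> {"method": "send_rows", "body": {"fingers": [1,1,1], "dp": [[-0.6,0,0],[-1.2,0,0],[-1.2,0,0]], "turn": [0,0,0]}}

```text
time_s: 6.08
tool_pos: [0.5712, -0.0662, 0.059]
orientation: [-3.14, -0.006, 1.807]
wrist_force: [-2.3, 14.2, 4.2]
finger_gap: 0.004
finger_force: 7.0
```

The pin is home: position has stopped changing while force rises to 14 N. Backing off and going over to the groove side.

>>> {"method": "send_rows", "body": {"fingers": [1,1,1,1,1,1,1,1,1,1], "dp": [[8,0,0],[16,0,-10],[16,0,-45],[10,0,-80],[-20,0,-105],[-55,0,-105],[-90,0,-105],[-120,0,-105],[-130,0,-105],[-130,0,-105]], "turn": [0,0,0,0,0,0,0,0,0,0]}}

```text
time_s: 6.92
tool_pos: [0.6025, -0.1981, 0.1644]
orientation: [-3.141, 0.001, 1.804]
wrist_force: [-0.4, 0.4, 0.9]
finger_gap: 0.006
finger_force: 0.0
```

>>> {"method": "send_rows", "body": {"fingers": [1,1,1], "dp": [[0,0,0],[0,0,0],[0,0,0]], "turn": [0,0,0]}}

```text
time_s: 7.17
tool_pos: [0.6022, -0.194, 0.1639]
orientation: [-3.141, -0.0, 1.809]
wrist_force: [-0.2, 0.4, -0.5]
finger_gap: 0.006
finger_force: 0.0
```

```bash
python3 - <<'E'
from h import *
d=grab('wrist');s=d['s'];print(s['tool_pos'],s['orientation'],s['finger_gap'],s['wrist_force'])
W=cloud(d)
o=np.array([.5848,-.1195]);a=np.radians(13.5);M=np.array([[np.cos(a),np.sin(a)],[-np.sin(a),np.cos(a)]])
F=W.copy();F[...,:2]=(W[...,:2]-o)@M.T
X,Y,Z=np.moveaxis(F,-1,0)
m=(abs(X)<.03)&(Y>-.06)&(Y<.08)&(Z>.055)&(Z<.11);p=F[m]*1e3
for y in np.arange(-42,64,1.5 ):
    k=p[abs(p[:,1]-y)<.75]
    if len(k):print(y,len(k),k[:,0].min().round(1),k[:,0].max().round(1),k[:,2].max().round(1),'mid',((k[:,0].min()+k[:,0].max())/2).round(1))
v,u=np.where(m);print(u.min(),u.max(),v.min(),v.max())
H=cv2.cvtColor(d['img'],cv2.COLOR_BGR2HSV)
red=((H[...,0]<8)|(H[...,0]>172))&(H[...,1]>130)&(Z>.012)&(Z<.028)
print(cv2.minAreaRect(W[red][:,:2].astype(np.float32)*1000),cv2.minAreaRect(F[red][:,:2].astype(np.float32)*1000))
v0,u0=max(v.min()-20,0),max(u.min()-30,0)
c=d['img'][v0:v0+190,u0:u0+260];print(u0,v0);cv2.imwrite('pics/w3.png',cv2.resize(c,None,fx=3,fy=3,interpolation=2))
E
```

```text
[ 0.60224871 -0.19404233  0.1639381 ] [-3.14110030e+00 -3.31928639e-04  1.80862741e+00] 0.005576288889955702 [-0.15402662  0.40021521 -0.47452563]
-36.0 18 -13.9 7.5 80.8 mid -3.2
-34.5 41 -13.8 8.5 80.9 mid -2.7
-33.0 42 -13.8 9.5 81.0 mid -2.2
-31.5 49 -13.8 9.5 81.5 mid -2.2
-30.0 48 -13.8 9.4 81.5 mid -2.2
-28.5 55 -13.8 8.4 82.4 mid -2.7
-27.0 35 -11.1 5.7 79.0 mid -2.7
-25.5 32 -11.1 5.7 78.3 mid -2.7
-24.0 36 -11.1 5.7 78.4 mid -2.7
-22.5 14 -8.3 3.0 78.8 mid -2.7
-21.0 57 -19.7 14.1 87.4 mid -2.8
-19.5 69 -19.6 14.2 88.0 mid -2.7
-18.0 71 -19.7 14.2 87.7 mid -2.7
-16.5 76 -19.6 15.4 87.8 mid -2.1
-15.0 78 -19.6 15.3 87.7 mid -2.1
-13.5 78 -19.6 15.3 88.0 mid -2.2
-12.0 69 -19.5 15.2 87.7 mid -2.2
-10.5 74 -19.5 15.1 87.3 mid -2.2
-9.0 72 -19.4 15.1 87.7 mid -2.2
-7.5 107 -19.7 15.1 87.6 mid -2.3
-6.0 42 -19.5 13.0 86.8 mid -3.3
-4.5 116 -19.4 29.5 87.3 mid 5.0
-3.0 117 -19.4 29.3 87.0 mid 4.9
-1.5 118 -19.3 29.9 87.3 mid 5.3
0.0 120 -19.4 29.9 87.4 mid 5.2
1.5 119 -19.4 29.8 87.1 mid 5.2
3.0 119 -19.3 29.7 87.5 mid 5.2
4.5 114 -19.2 29.6 86.8 mid 5.2
6.0 72 -19.2 29.7 86.4 mi
[... 357 characters left out ...]
 mid -2.8
24.0 85 -19.7 14.1 88.0 mid -2.8
25.5 90 -19.7 14.1 87.8 mid -2.8
27.0 87 -19.6 14.0 88.1 mid -2.8
28.5 89 -19.6 15.2 88.5 mid -2.2
30.0 92 -19.6 15.1 87.1 mid -2.2
31.5 87 -19.5 15.0 88.7 mid -2.3
33.0 88 -20.6 14.9 87.6 mid -2.8
34.5 90 -20.7 14.8 87.4 mid -2.9
36.0 77 -20.6 14.8 88.0 mid -2.9
37.5 88 -18.7 14.1 86.5 mid -2.3
39.0 80 -18.7 14.1 86.5 mid -2.3
40.5 84 -18.6 14.1 86.5 mid -2.3
42.0 92 -19.8 14.1 86.6 mid -2.9
43.5 72 -19.8 14.0 86.2 mid -2.9
234 296 52 153
((581.821044921875, -118.75723266601562), (119.8035659790039, 129.207275390625), 13.893227577209473) ((-2.7233047485351562, 1.4177284240722656), (119.80360412597656, 129.2072296142578), 0.39321577548980713)
204 32
```

View pics/w3.png

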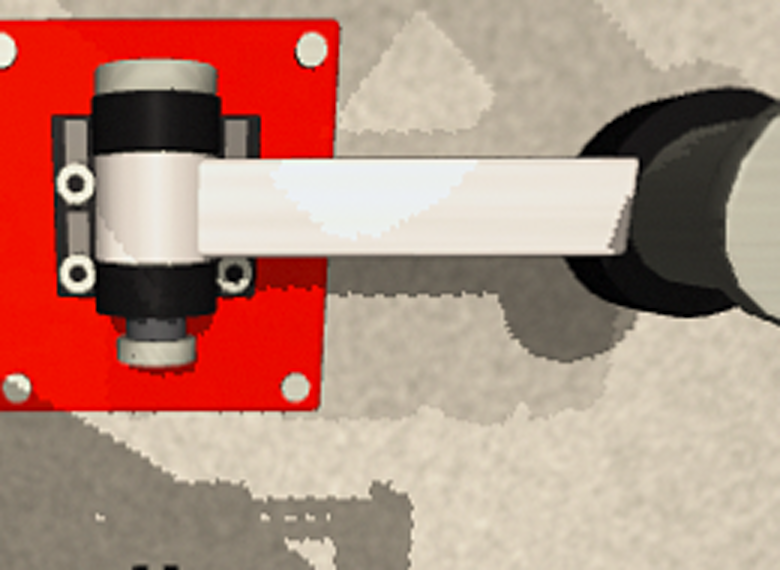

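The crop shows the pin home: head against the upper ear, dark groove near (157,328) and full-diameter end near (157,352). In the foot frame the axis is at x≈-2.4 mm and the groove centre at y≈-25 mm, agreeing with the felt value to 0.7 mm. Next, the clip.

```bash
python3 - <<'E'
from h import *
plan([.5365,.165,.15],83.2)
E
```

```text
t 7.2167 dp [364.4  20.7  14.1] turn 20.43315365761407 pos [ 0.6023 -0.1941  0.164 ]
```

>>> {"method": "send_rows", "body": {"fingers": [1,1,0.8,0.6,0.5,0.5,0.5,0.5,0.5,0.5,0.5,0.5], "dp": [[35,2,0],[72,4,0],[110,6,0],[148,8,0],[186,10,2],[224,12,4],[262,15,6],[300,17,9],[335,19,12],[360,20.5,14],[364.4,20.7,14],[364.4,20.7,14]], "turn": [3,6,10,14,17,20,20.4,20.4,20.4,20.4,20.4,20.4]}}

```text
time_s: 8.22
tool_pos: [0.5364, 0.1655, 0.15]
orientation: [-3.141, 0.0, 1.455]
wrist_force: [-0.2, -0.3, 0.5]
finger_gap: 0.494
finger_force: 0.0
```

>>> {"method": "send_rows", "body": {"fingers": [0.5,0.5], "dp": [[0,0,0],[0,0,0]], "turn": [0,0]}}

```text
time_s: 8.38
tool_pos: [0.5376, 0.1629, 0.1503]
orientation: [3.141, 0.0, 1.45]
wrist_force: [-0.7, 0.4, 0.5]
finger_gap: 0.501
finger_force: 0.0
```

```bash
python3 - <<'E'
from h import *
d=grab('wrist');s=d['s'];print(s['tool_pos'],s['orientation'],s['finger_gap'])
W=cloud(d);X,Y,Z=np.moveaxis(W,-1,0);H=cv2.cvtColor(d['img'],cv2.COLOR_BGR2HSV)
red=((H[...,0]<8)|(H[...,0]>172))&(H[...,1]>130)
m=red&(Z>.03)&(Z<.075)&(Y>.15)&(Y<.25);p=W[m]
print(len(p),p.mean(0),p.max(0))
q=p[p[:,2]>.059];print(len(q),cv2.minAreaRect(q[:,:2].astype(np.float32)*1000))
q=p[p[:,2]>.034];print(len(q),cv2.minAreaRect(q[:,:2].astype(np.float32)*1000))
m=(X>.48)&(X<.62)&(Y>.12)&(Y<.33)&(Z>.022)&(Z<.028);r=cv2.minAreaRect(W[m][:,:2].astype(np.float32)*1000);print(r)
a=np.radians(-6.8);print(np.array(r[0])+27.5*np.array([np.sin(a),-np.cos(a)]))
v,u=np.where(red&(Z>.03)&(Y>.15)&(Y<.25));c=d['img'][max(v.min()-60,0):v.min()+140,u.min()-90:u.min()+150];cv2.imwrite('pics/w4.png',cv2.resize(c,None,fx=3,fy=3,interpolation=2))
E
```

```text
[0.53757763 0.16285561 0.15028057] [3.14109973e+00 3.42829601e-04 1.45045213e+00] 0.5012683866381361
241 [0.5394852  0.20757542 0.05556693] [0.54936222 0.21034353 0.06302781]
157 ((539.2365112304688, 206.62081909179688), (5.562475681304932, 19.482656478881836), 82.90443420410156)
229 ((539.2874755859375, 206.7900848388672), (5.854355812072754, 19.68655014038086), 82.117431640625)
((544.1625366210938, 233.50027465820312), (98.82007598876953, 64.1316909790039), 83.23619079589844)
[540.90642749 206.19372319]Traceback (most recent call last):
  File "<stdin>", line 11, in <module>
cv2.error: OpenCV(4.12.0) /io/opencv/modules/imgproc/src/resize.cpp:4208: error: (-215:Assertion failed) !ssize.empty() in function 'resize'
```

>>> {"method": "send_rows", "body": {"fingers": [0.5,0.5,0.5,0.5,0.5], "dp": [[15,-1,20],[35,-2,45],[43,-2.8,65],[43,-2.8,70],[43,-2.8,70]], "turn": [0,0,0,0,0]}}

```text
time_s: 8.85
tool_pos: [0.5385, 0.2054, 0.078]
orientation: [-3.138, 0.002, 1.45]
wrist_force: [-0.3, -0.3, -0.4]
finger_gap: 0.498
finger_force: 0.0
```

```bash
python3 - <<'E'
from h import *
d=grab('wrist');s=d['s'];print(s['tool_pos'],s['orientation'],s['qd'].round(3))
W=cloud(d);X,Y,Z=np.moveaxis(W,-1,0);H=cv2.cvtColor(d['img'],cv2.COLOR_BGR2HSV)
red=((H[...,0]<8)|(H[...,0]>172))&(H[...,1]>130)
p=W[red&(Z>.03)&(Z<.075)&(Y>.15)&(Y<.25)];print(len(p),p.mean(0),p.max(0),cv2.minAreaRect(p[:,:2].astype(np.float32)*1000))
q=p[p[:,2]>.059];print(len(q),cv2.minAreaRect(q[:,:2].astype(np.float32)*1000))
r=cv2.minAreaRect(q[:,:2].astype(np.float32));plan([*r[0],.039])
cv2.imwrite('pics/w4.png',cv2.resize(d['img'][120:320,130:390],None,fx=3,fy=3,interpolation=2))
E
```

```text
[0.53851909 0.20535091 0.0779611 ] [-3.13766526e+00  2.06183879e-03  1.45038211e+00] [-0.008 -0.034 -0.035  0.     0.012  0.001]
629 [0.53964417 0.20833253 0.05135096] [0.54954028 0.21083605 0.0625794 ] ((539.5409545898438, 206.9733123779297), (6.628141403198242, 19.888383865356445), 84.38009643554688)
235 ((539.33544921875, 206.7334747314453), (6.1105217933654785, 19.448421478271484), 84.38009643554688)
t 8.9 dp [ 1.2 -0.4 40.7] turn None pos [0.5397 0.2055 0.0797]
```

View pics/w4.png

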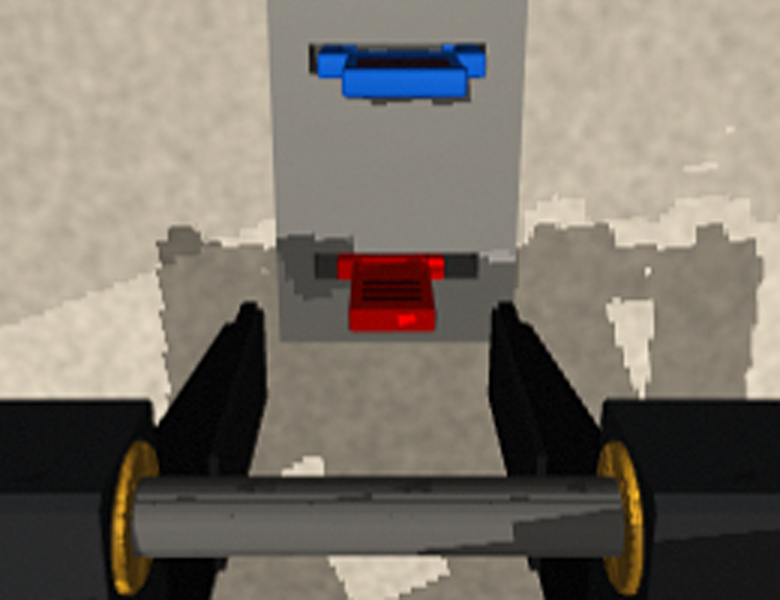

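The crop shows the red tab centred near (392,320), about 5 px right of the finger midline at 377, with jaws clear of both fingers. That disagrees with my computed offset, so I'll check it directly.

```bash
python3 - <<'E'
from h import *
d=load('wrist');print(np.array(d['T_tool_cam']).round(4),d['dist_coeffs'])
W=cloud(d);H=cv2.cvtColor(d['img'],cv2.COLOR_BGR2HSV);red=((H[...,0]<8)|(H[...,0]>172))&(H[...,1]>130)
for v in(215,222,227):
    u=np.where(red[v,200:300])[0]+200;print(v,u.min(),u.max(),W[v,u.min()],W[v,u.max()],d['z_map'][v,u.min()])
A=R.from_euler('xyz',d['s']['orientation']).as_matrix();P=(W-d['s']['tool_pos'])@A
m=red&(W[...,2]>.059)&(abs(P[...,1])<.03)&(abs(P[...,0])<.03);print((P[m].mean(0)*1e3).round(1),(P[m].min(0)*1e3).round(1),(P[m].max(0)*1e3).round(1))
# finger inner tips
for v in(221,224,228,232): 
    print(v,[(u,(P[v,u]*1e3).round(1).tolist()) for u in (205,212,217,221,293,297,301,306)])
E
```

```text
[[-2.000e-04 -9.561e-01 -2.931e-01  8.340e-02]
 [ 1.000e+00 -0.000e+00 -6.000e-04 -2.300e-03]
 [ 5.000e-04 -2.931e-01  9.561e-01 -1.688e-01]
 [ 0.000e+00  0.000e+00  0.000e+00  1.000e+00]] [0.01181419 0.         0.         0.         0.        ]
215 247 273 [0.53038137 0.21013336 0.04724142] [0.54920962 0.20782789 0.04709657] 0.21408762
222 246 274 [0.52994733 0.20942904 0.05836619] [0.54920863 0.20809951 0.0606029 ] 0.20368145
227 246 274 [0.52969444 0.20680679 0.06090482] [0.54883747 0.20399766 0.05973494] 0.20203269
[ 1.6  1.6 13.6] [ -8.2 -27.5 -76.2] [12.1 29.6 18.9]
221 [(205, [-21.5, -48.5, 79.5]), (212, [12.5, -29.2, -0.9]), (217, [-21.5, -37.5, 79.6]), (221, [-22.1, -34.0, 81.0]), (293, [-10.5, 28.3, 53.5]), (297, [12.3, 23.4, -0.4]), (301, [11.7, 26.1, 0.9]), (306, [-21.1, 43.6, 78.5])]
224 [(205, [-25.2, -48.9, 81.3]), (212, [12.0, -28.7, -4.5]), (217, [10.5, -26.2, -0.9]), (221, [-24.2, -33.9, 79.0]), (293, [-12.8, 28.3, 52.6]), (297, [11.9, 22.9, -4.2]), (301, [12.6, 25.0, -5.9]), (306, [-24.4, 43.9, 79.4])]
228 [(205, [12.3, -31.9, -10.9]), (212, [12.1, -27.8, -10.6]), (217, [8.4, -26.1, -2.3]), (221, [-28.0, -34.0, 78.5]), (293, [-17.0, 28.6, 54.1]), (297, [10.3, 22.6, -6.6]), (301, [12.5, 24.2, -11.5]), (306, [12.0, 27.4, -10.2])]
232 [(205, [12.2, -31.0, -16.2]), (212, [10.4, -27.7, -12.3]), (217, [6.1, -26.1, -3.0]), (221, [-32.6, -34.3, 79.7]), (293, [-20.2, 28.6, 53.1]), (297, [11.0, 21.6, -13.7]), (301, [12.4, 23.5, -16.6]), (306, [12.5, 26.3, -16.7])]
```

Comparing against the fingers themselves, the wrist camera reads about 2 mm low along tool y, so true offsets are +2 mm. Now I'll descend and grip the tab.

>>> {"method": "send_rows", "body": {"fingers": [0.5,0.5,0.5,0.6,0.7,0.8,0.9,0.9,0.9,0.9,0.9], "dp": [[0.2,1.5,15],[0.2,1.5,30],[0.2,1.5,40],[0.2,1.5,40.5],[0.2,1.5,40.5],[0.2,1.5,40.5],[0.2,1.5,40.5],[0.2,1.5,40.5],[0.2,1.5,40.5],[0.2,1.5,40.5],[0.2,1.5,40.5]], "turn": [0,0,0,0,0,0,0,0,0,0,0], "squeeze": 40}}

```text
time_s: 9.82
tool_pos: [0.5421, 0.2069, 0.0407]
orientation: [3.14, -0.001, 1.451]
wrist_force: [-0.8, -0.6, 5.0]
finger_gap: 0.206
finger_force: 40.0
```

>>> {"method": "send_rows", "body": {"fingers": [0.9,0.9,0.9,0.9,0.9,0.9,0.9], "dp": [[0,0,-5],[0,0,-20],[0,0,-45],[0,0,-80],[0,0,-110],[0,0,-120],[0,0,-120]], "turn": [0,0,0,0,0,0,0]}}

```text
time_s: 10.4
tool_pos: [0.5432, 0.2074, 0.1633]
orientation: [3.136, -0.003, 1.451]
wrist_force: [0.3, -0.3, -0.4]
finger_gap: 0.204
finger_force: 40.0
```

>>> {"method": "send_rows", "body": {"fingers": [0.9,0.9,0.9], "dp": [[0,0,-120],[0,0,-120],[0,0,-120]], "turn": [0,0,0]}}

```text
time_s: 10.65
tool_pos: [0.5399, 0.2064, 0.2779]
orientation: [-3.137, 0.002, 1.451]
wrist_force: [0.6, -0.2, 0.5]
finger_gap: 0.205
finger_force: 40.0
```

I repeated the rise, so the tool is now at z≈0.28. That's harmless. Next I'll inspect the held clip.

```bash
python3 - <<'E'
from h import *
d=grab('wrist');s=d['s'];print(s['tool_pos'],s['orientation'])
W=cloud(d);H=cv2.cvtColor(d['img'],cv2.COLOR_BGR2HSV);red=((H[...,0]<8)|(H[...,0]>172))&(H[...,1]>130)
A=R.from_euler('xyz',s['orientation']).as_matrix();P=(W-s['tool_pos'])@A*1e3
m=red&(abs(P[...,1])<40)&(abs(P[...,0])<40)&(P[...,2]>-40)&(P[...,2]<60);p=P[m]
print(len(p),p.min(0).round(1),p.max(0).round(1))
for z in range(-26,44,4):
    k=p[abs(p[:,2]-z)<2]
    if len(k)>3:print(z,len(k),'x',np.percentile(k[:,0],[5,50,95]).round(1),'y',k[:,1].min().round(1),k[:,1].max().round(1))
g=(H[...,2]<70)&(abs(P[...,1])<40)&(P[...,0]>0)&(P[...,0]<30)&(P[...,2]>-30)&(P[...,2]<5);q=P[g];print('fing',len(q),np.percentile(q[:,0],[50,90,97]),np.percentile(q[:,1],[1,99]))
v,u=np.where(m);v0=v.min()-30;u0=u.min()-50
cv2.imwrite('pics/w5.png',cv2.resize(d['img'][v0:v0+130,u0:u0+150],None,fx=4,fy=4,interpolation=2))
E
```

```text
[0.53993541 0.20638375 0.27790617] [-3.13683612e+00  1.87995455e-03  1.45109579e+00]
1335 [ -6.3 -18.5 -39.5] [12.4 14.1 34.1]
-22 231 x [-3.2 -0.3  2.3] y -14.7 7.4
-18 201 x [-3.6  1.6  2.4] y -11.8 7.3
-14 115 x [1.6 2.1 2.6] y -12.1 7.4
-10 106 x [1.6 2.1 2.6] y -12.1 7.5
-6 99 x [1.6 2.1 2.7] y -11.9 7.2
-2 94 x [1.6 2.2 5. ] y -12.1 8.5
2 96 x [1.7 2.2 9.6] y -14.6 9.2
6 77 x [1.7 2.  2.5] y -11.8 7.2
10 64 x [1.5 2.  2.4] y -11.9 7.3
14 86 x [1.5 1.9 2.5] y -12.2 7.6
18 14 x [1.4 1.8 2.2] y -13.0 8.4
22 18 x [1.2 2.  2.4] y -14.7 10.1
26 23 x [-0.3  2.   2.2] y -15.7 10.3
30 70 x [-3.2  0.6  2.1] y -15.9 11.2
34 36 x [-3.9  1.7  2.3] y -16.0 10.6
fing 896 [11.10051178 12.3793986  12.58641583] [-19.7174229   14.80685444]
```

View pics/w5.png

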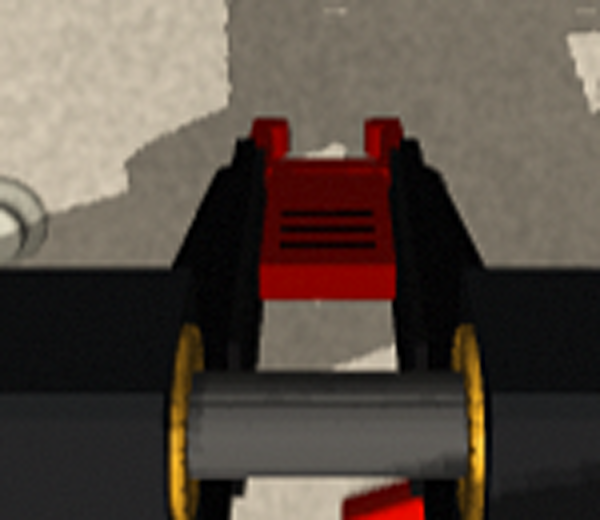

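The clip is held upright and centred. The crop shows tab stripes near (328,228) and jaws at (270,135) and (383,135), and TCP is 25.5 mm above the clip origin. I'll turn the tool half round so the camera sees the groove side.

```bash
python3 - <<'E'
from h import *
print(env.state()['qpos'])
plan(foot(-.0004,-.0275,.16,a=13.5),-76.5)
E
```

```text
[ 2.72222319e-01 -6.81445580e-02  1.72416357e+00  1.66199493e-04
  1.47594806e+00  3.91860966e-01]
t 10.7 dp [-346.1   88.1  127.4] turn 159.64532321269553 pos [0.5435 0.2074 0.288 ]
```

>>> {"method": "send_rows", "body": {"fingers": [0.9,0.9,0.9,0.9,0.9,0.9,0.9,0.9,0.9,0.9,0.9,0.9], "dp": [[-30,7,5],[-60,15,12],[-90,23,20],[-120,31,30],[-150,38,40],[-180,46,50],[-210,53,60],[-240,61,70],[-270,69,80],[-300,77,90],[-330,84,90],[-346,88,90]], "turn": [7,14,21,28,35,42,49,56,63,70,77,84]}}

```text
time_s: 11.7
tool_pos: [0.5853, -0.1497, 0.1848]
orientation: [-3.14, 0.006, -0.023]
wrist_force: [0.4, 0.7, 0.3]
finger_gap: 0.204
finger_force: 40.0
```

>>> {"method": "send_rows", "body": {"fingers": [0.9,0.9,0.9,0.9,0.9,0.9,0.9,0.9,0.9,0.9,0.9,0.9], "dp": [[0,0,0],[0,0,0],[0,0,0],[0,0,0],[0,0,0],[0,0,0],[0,0,0],[0,0,0],[0,0,0],[0,0,0],[0,0,0],[0,0,0]], "turn": [7,14,21,28,35,42,49,56,63,70,75.6,75.6]}}

```text
time_s: 12.7
tool_pos: [0.5859, -0.1468, 0.1862]
orientation: [3.138, 0.003, -1.336]
wrist_force: [0.7, -0.3, -0.8]
finger_gap: 0.204
finger_force: 40.0
```

```bash
python3 - <<'E'
from h import *
print(env.state()['orientation'],env.state()['qpos'][5])
plan(foot(-.0004,-.0275,.145,a=13.5),-76.5)
E
```

```text
[ 3.13758066e+00  2.63849178e-03 -1.33603895e+00] 2.5723654375824974
t 12.7 dp [ 0.8 -5.1 41.2] turn -0.04939336873059119 pos [ 0.5859 -0.1468  0.1862]
```

>>> {"method": "send_rows", "body": {"fingers": [0.9,0.9,0.9,0.9,0.9,0.9,0.9], "dp": [[0.4,-2.5,15],[0.8,-5,30],[0.8,-5,41],[0.8,-5,41],[0.8,-5,41],[0.8,-5,41],[0.8,-5,41]], "turn": [0,0,0,0,0,0,0]}}

```text
time_s: 13.28
tool_pos: [0.5928, -0.1471, 0.1495]
orientation: [-3.14, -0.001, -1.334]
wrist_force: [-0.1, -1.2, 0.4]
finger_gap: 0.206
finger_force: 40.0
```

```bash
cat > m.py <<'E'
from h import *
d=grab('wrist');s=d['s'];print(s['tool_pos'],s['orientation'],s['wrist_force'].round(1))
W=cloud(d);H=cv2.cvtColor(d['img'],cv2.COLOR_BGR2HSV);red=((H[...,0]<8)|(H[...,0]>172))&(H[...,1]>130)
A=R.from_euler('xyz',s['orientation']).as_matrix();P=(W-s['tool_pos'])@A*1e3
m=red&(abs(P[...,1])<25)&(abs(P[...,0])<10)&(P[...,2]>-25)&(P[...,2]<40);p=P[m]
print('clip',len(p),'front x',np.percentile(p[:,0],[5,50,90,95]).round(1),'y',np.percentile(p[:,1],[1,99]).round(1),'zmax',np.percentile(p[:,2],99).round(1))
Z=W[...,2]*1e3
g=(~red)&(Z>54)&(Z<95)&(abs(P[...,1])<24)&(P[...,0]>-12)&(P[...,0]<30);q=np.c_[P[g],Z[g]]
for x in np.arange(-8,26,1.):
    k=q[abs(q[:,0]-x)<.5]
    if len(k)>3:print(x,len(k),'y',k[:,1].min().round(1),k[:,1].max().round(1),'mid',((k[:,1].min()+k[:,1].max())/2).round(1),'z',k[:,3].min().round(1),k[:,3].max().round(1))
E
python3 m.py; python3 -c "
from h import *
cv2.imwrite('pics/w6.png',cv2.resize(load('wrist')['img'][90:290,130:390],None,fx=3,fy=3,interpolation=2))"
```

```text
[ 0.59284715 -0.14713321  0.14951161] [-3.14030293e+00 -8.56257030e-04 -1.33398580e+00] [-0.1 -1.2  0.4]
clip 1366 front x [-4.   0.5  1.   1.2] y [-9.9 14.4] zmax 34.3
-8.0 43 y -13.3 21.4 mid 4.0 z 72.5 87.3
-7.0 292 y -13.6 22.0 mid 4.2 z 54.1 87.6
-6.0 34 y -4.4 21.3 mid 8.4 z 58.9 82.6
-5.0 21 y -4.4 12.5 mid 4.0 z 71.4 79.5
-4.0 21 y -4.4 12.4 mid 4.0 z 71.1 78.0
-3.0 19 y -4.4 12.5 mid 4.0 z 70.9 78.2
-2.0 23 y -4.4 12.4 mid 4.0 z 71.8 78.1
-1.0 21 y -4.4 12.4 mid 4.0 z 70.8 78.8
0.0 7 y -3.4 7.9 mid 2.2 z 76.2 77.7
1.0 16 y -6.1 15.0 mid 4.4 z 73.6 80.5
2.0 31 y -7.0 16.0 mid 4.5 z 70.1 81.9
3.0 28 y -7.0 16.1 mid 4.5 z 69.3 81.4
4.0 30 y -7.0 16.1 mid 4.5 z 68.9 81.1
5.0 29 y -7.0 14.9 mid 4.0 z 71.1 81.1
6.0 29 y -7.0 16.0 mid 4.5 z 69.4 81.3
7.0 99 y -7.0 16.0 mid 4.5 z 59.7 81.1
8.0 68 y -7.0 15.1 mid 4.0 z 60.0 80.1
```

View pics/w6.png

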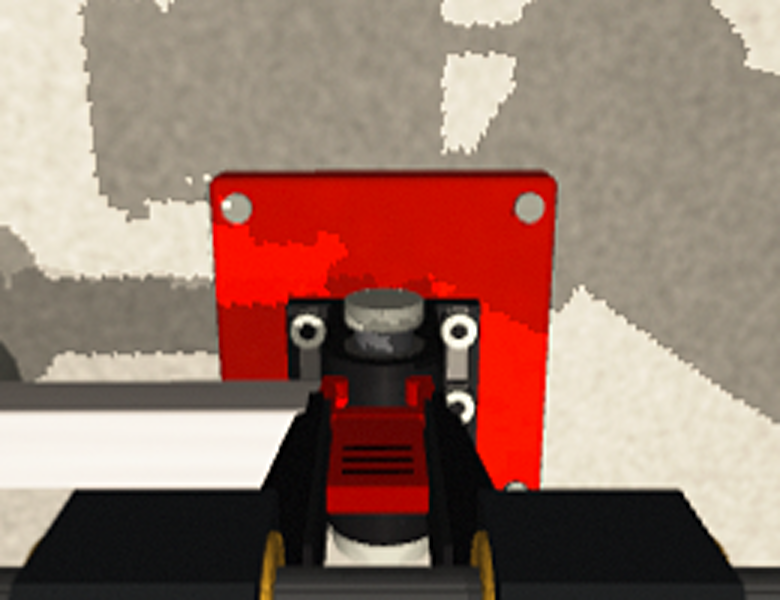

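The crop shows the pin end at about (383,310), the groove below it at (383,347), and the held clip at about (380,440), near its line. Now for the precise clip offset in this same image.

```bash
cat >> m.py <<'E'
print('--',np.array(d['T_tool_cam'])[:3,3].round(4))
for z in range(-26,38,4):
    k=p[abs(p[:,2]-z)<2]
    if len(k)>3:print(z,len(k),'x',np.percentile(k[:,0],[5,50,95]).round(1),'y',k[:,1].min().round(1),k[:,1].max().round(1))
E
sleep 0; python3 m.py
```

```text
[ 0.59292187 -0.14717234  0.1496925 ] [-3.14004224e+00 -1.00110161e-03 -1.33412553e+00] [0.4 0.2 0.2]
clip 1366 front x [-4.1  0.5  1.1  1.3] y [-9.9 14.5] zmax 34.4
-8.0 49 y -13.4 21.3 mid 4.0 z 71.9 87.0
-7.0 291 y -13.7 22.2 mid 4.3 z 54.1 87.4
-6.0 33 y -6.3 17.4 mid 5.5 z 64.7 83.3
-5.0 19 y -4.4 12.5 mid 4.0 z 72.2 78.1
-4.0 19 y -4.4 12.5 mid 4.0 z 70.9 77.8
-3.0 24 y -4.4 12.4 mid 4.0 z 71.3 78.6
-2.0 21 y -4.4 12.4 mid 4.0 z 70.7 78.2
-1.0 21 y -4.4 12.4 mid 4.0 z 71.9 78.4
0.0 7 y -0.8 15.1 mid 7.2 z 70.8 77.4
1.0 18 y -5.1 13.2 mid 4.0 z 75.1 82.2
2.0 25 y -7.0 16.1 mid 4.5 z 69.5 81.4
3.0 33 y -7.0 16.1 mid 4.5 z 69.3 80.9
4.0 28 y -7.0 16.0 mid 4.5 z 69.7 80.7
5.0 27 y -7.0 16.0 mid 4.5 z 70.0 81.2
6.0 34 y -7.0 16.0 mid 4.5 z 69.0 81.7
7.0 104 y -7.0 15.0 mid 4.0 z 59.8 81.1
8.0 53 y -4.5 15.1 mid 5.3 z 61.6 79.7
-- [ 0.082   0.002  -0.1688]
-22 219 x [-4.5 -1.6  0.9] y -7.6 20.5
-18 226 x [-5.   0.1  1.1] y -7.4 11.7
-14 113 x [0.2 0.7 1.4] y -7.6 11.9
-10 104 x [0.2 0.8 1.3] y -7.6 11.4
-6 92 x [0.1 0.7 1.3] y -7.3 11.7
-2 93 x [0.2 0.7 3.7] y -8.7 13.1
2 103 x [0.2 0.7 6.1] y -8.1 12.0
6 69 x [0.3 0.6 1.1] y -7.3 11.7
10 70 x [0.1 0.6 0.9] y -7.5 11.9
14 81 x [0.1 0.6 1.2] y -7.6 12.0
18 33 x [0.2 0.6 0.9] y -8.5 12.9
22 16 x [-0.2  0.6  1. ] y -10.1 14.5
26 21 x [-2.4  0.5  0.9] y -10.3 15.6
30 77 x [-4.7 -0.4  0.9] y -11.3 15.7
34 46 x [-4.7  0.5  1. ] y -11.4 15.8
```

>>> {"method": "send_rows", "body": {"fingers": [0.9,0.9,0.9,0.9,0.9,0.9,0.9], "dp": [[-0.2,1,6],[-0.4,2,12],[-0.5,2,18],[-0.5,2,22],[-0.5,2,22],[-0.5,2,22],[-0.5,2,22]], "turn": [0,0,0,0,0,0,0]}}

```text
time_s: 13.97
tool_pos: [0.5904, -0.1469, 0.1266]
orientation: [-3.142, -0.0, -1.334]
wrist_force: [0.5, -0.5, -0.8]
finger_gap: 0.202
finger_force: 40.0
```

```bash
python3 m.py
```

```text
[ 0.59036557 -0.14694493  0.12655548] [-3.14156591e+00 -3.45948355e-05 -1.33439639e+00] [ 0.5 -0.5 -0.8]
clip 1362 front x [-3.9  0.5  1.   1.2] y [-10.   14.3] zmax 34.1
-8.0 24 y -15.1 18.9 mid 1.9 z 73.7 87.4
-7.0 38 y -15.1 18.8 mid 1.9 z 56.9 87.5
-6.0 273 y -16.3 19.5 mid 1.6 z 54.6 87.1
-5.0 29 y -8.7 9.1 mid 0.2 z 69.6 84.3
-4.0 26 y -7.2 10.0 mid 1.4 z 70.0 78.5
-3.0 25 y -7.2 9.1 mid 1.0 z 70.2 78.5
-2.0 24 y -7.2 9.9 mid 1.4 z 69.9 78.4
-1.0 27 y -7.1 9.9 mid 1.4 z 70.6 78.3
0.0 21 y -6.2 9.0 mid 1.4 z 73.5 78.9
2.0 30 y -9.5 12.3 mid 1.4 z 71.6 80.8
3.0 33 y -9.4 13.2 mid 1.9 z 70.0 81.0
4.0 33 y -9.4 12.2 mid 1.4 z 72.9 81.2
5.0 35 y -9.4 13.2 mid 1.9 z 70.6 80.9
6.0 36 y -9.4 13.2 mid 1.9 z 70.2 81.4
7.0 37 y -9.4 13.1 mid 1.8 z 71.2 82.2
8.0 167 y -9.5 13.2 mid 1.8 z 59.8 81.8
9.0 39 y -7.8 11.5 mid 1.8 z 61.6 80.7
-- [ 0.082   0.002  -0.1688]
-22 221 x [-4.5 -1.6  0.7] y -7.6 11.5
-18 218 x [-4.9  0.2  1.1] y -7.4 11.7
-14 110 x [0.2 0.7 1.3] y -7.5 11.9
-10 105 x [0.1 0.7 1.4] y -7.6 11.4
-6 98 x [0.2 0.7 1.1] y -7.3 11.7
-2 97 x [0.3 0.7 4.7] y -8.1 12.4
2 95 x [0.2 0.8 6.6] y -8.8 13.1
6 75 x [0.3 0.6 1.1] y -7.3 11.6
10 62 x [0.1 0.6 1.1] y -7.4 11.9
14 83 x [-0.   0.5  1. ] y -7.7 12.1
18 37 x [0.1 0.7 0.9] y -8.6 12.9
22 17 x [0.2 0.7 1. ] y -10.2 14.6
26 20 x [-2.6  0.6  1.1] y -11.2 15.5
30 75 x [-4.9 -0.3  0.9] y -11.3 15.8
34 46 x [-4.5  0.5  0.9] y -11.5 15.3
```

>>> {"method": "send_rows", "body": {"fingers": [0.9,0.9,0.9,0.9,0.9,0.9], "dp": [[0.2,-0.4,0.5],[0.2,-0.4,2],[0.2,-0.4,3.5],[0.2,-0.4,5],[0.2,-0.4,6],[0.2,-0.4,6]], "turn": [0,0,0,0,0,0]}}

```text
time_s: 14.52
tool_pos: [0.5905, -0.1469, 0.1201]
orientation: [3.141, 0.0, -1.334]
wrist_force: [-0.3, 0.1, -0.5]
finger_gap: 0.204
finger_force: 40.0
```

>>> {"method": "send_rows", "body": {"fingers": [0.9,0.9,0.9,0.9,0.9,0.9], "dp": [[0,0,1.2],[0,0,2.4],[0,0,3.6],[0,0,4.8],[0,0,6],[0,0,6]], "turn": [0,0,0,0,0,0]}}

```text
time_s: 15.02
tool_pos: [0.5905, -0.1469, 0.1141]
orientation: [3.141, 0.0, -1.334]
wrist_force: [0.3, -0.4, -0.2]
finger_gap: 0.209
finger_force: 40.0
```

>>> {"method": "send_rows", "body": {"fingers": [0.9,0.9,0.9,0.9,0.9], "dp": [[0,0,1],[0,0,2],[0,0,3],[0,0,4],[0,0,4]], "turn": [0,0,0,0,0]}}

```text
time_s: 15.43
tool_pos: [0.5905, -0.147, 0.1102]
orientation: [3.141, 0.0, -1.334]
wrist_force: [0.0, -1.3, -0.5]
finger_gap: 0.206
finger_force: 40.0
```

>>> {"method": "send_rows", "body": {"fingers": [0.9,0.9,0.9,0.9], "dp": [[0,0,0.8],[0,0,1.6],[0,0,2.4],[0,0,2.4]], "turn": [0,0,0,0]}}

```text
time_s: 15.77
tool_pos: [0.5909, -0.1471, 0.1084]
orientation: [-3.141, -0.0, -1.334]
wrist_force: [0.5, -0.7, 0.7]
finger_gap: 0.207
finger_force: 40.0
```

>>> {"method": "send_rows", "body": {"fingers": [0.9,0.9,0.9,0.9], "dp": [[0,0,0.8],[0,0,1.6],[0,0,2.4],[0,0,2.4]], "turn": [0,0,0,0]}}

```text
time_s: 16.1
tool_pos: [0.5913, -0.1475, 0.1073]
orientation: [-3.141, -0.001, -1.334]
wrist_force: [-1.7, -0.3, 4.9]
finger_gap: 0.202
finger_force: 40.0
```

>>> {"method": "send_rows", "body": {"fingers": [0.9,0.9,0.9,0.9], "dp": [[0,0,0.8],[0,0,1.6],[0,0,2.4],[0,0,2.4]], "turn": [0,0,0,0]}}

```text
time_s: 16.43
tool_pos: [0.5916, -0.1475, 0.1059]
orientation: [-3.14, -0.002, -1.334]
wrist_force: [-1.3, 0.8, 9.1]
finger_gap: 0.208
finger_force: 40.0
```

>>> {"method": "send_rows", "body": {"fingers": [0.9,0.9,0.9,0.9], "dp": [[0,-0.4,0.8],[0,-0.8,1.6],[0,-0.8,2.4],[0,-0.8,2.4]], "turn": [0,0,0,0]}}

```text
time_s: 16.77
tool_pos: [0.5915, -0.1473, 0.1019]
orientation: [3.141, -0.001, -1.334]
wrist_force: [-3.3, -1.1, 3.6]
finger_gap: 0.206
finger_force: 40.0
```

>>> {"method": "send_rows", "body": {"fingers": [0.9,0.9,0.9,0.9], "dp": [[0,0,0.8],[0,0,1.6],[0,0,1.6],[0,0,1.6]], "turn": [0,0,0,0]}}

```text
time_s: 17.1
tool_pos: [0.591, -0.1467, 0.0982]
orientation: [3.141, 0.001, -1.334]
wrist_force: [-1.0, -0.5, -1.8]
finger_gap: 0.205
finger_force: 40.0
```

>>> {"method": "send_rows", "body": {"fingers": [0.9,0.9,0.9,0.9], "dp": [[0,0,0.7],[0,0,1.4],[0,0,1.4],[0,0,1.4]], "turn": [0,0,0,0]}}

```text
time_s: 17.43
tool_pos: [0.591, -0.1465, 0.0969]
orientation: [3.14, 0.001, -1.334]
wrist_force: [-0.3, -0.8, -4.1]
finger_gap: 0.207
finger_force: 40.0
```

>>> {"method": "send_rows", "body": {"fingers": [0.9,0.9,0.9,0.9], "dp": [[0,0,0.7],[0,0,1.4],[0,0,1.4],[0,0,1.4]], "turn": [0,0,0,0]}}

```text
time_s: 17.77
tool_pos: [0.5911, -0.1467, 0.0963]
orientation: [3.141, 0.0, -1.334]
wrist_force: [-2.4, 0.4, -3.0]
finger_gap: 0.207
finger_force: 40.0
```

>>> {"method": "send_rows", "body": {"fingers": [0.9,0.9,0.9,0.9], "dp": [[0,0,0.7],[0,0,1.4],[0,0,1.4],[0,0,1.4]], "turn": [0,0,0,0]}}

```text
time_s: 18.1
tool_pos: [0.5914, -0.1469, 0.0956]
orientation: [3.141, -0.0, -1.334]
wrist_force: [-4.4, -0.9, 2.3]
finger_gap: 0.203
finger_force: 40.0
```

>>> {"method": "send_rows", "body": {"fingers": [0.9,0.9,0.9,0.9], "dp": [[0,0,0.7],[0,0,1.4],[0,0,1.4],[0,0,1.4]], "turn": [0,0,0,0]}}

```text
time_s: 18.43
tool_pos: [0.5915, -0.147, 0.0954]
orientation: [3.141, -0.0, -1.334]
wrist_force: [-7.8, -0.0, 8.9]
finger_gap: 0.203
finger_force: 40.0
```

The clip is home: z has stopped at the expected height while force rises. I'll relieve the sideways load, then let go and rise.

>>> {"method": "send_rows", "body": {"fingers": [0.9,0.9,0.9,0.9], "dp": [[0,0.7,-0.7],[0,1.5,-1.4],[0,1.5,-1.4],[0,1.5,-1.4]], "turn": [0,0,0,0]}}

```text
time_s: 18.77
tool_pos: [0.5909, -0.1472, 0.0957]
orientation: [-3.139, -0.001, -1.335]
wrist_force: [-0.2, 1.0, 1.8]
finger_gap: 0.21
finger_force: 40.0
```

>>> {"method": "send_rows", "body": {"fingers": [0.7,0.6,0.5,0.5,0.5,0.5], "dp": [[0,0,0],[0,0,0],[0,0,0],[0,0,0],[0,0,0],[0,0,0]], "turn": [0,0,0,0,0,0]}}

```text
time_s: 19.27
tool_pos: [0.59, -0.1472, 0.095]
orientation: [3.142, 0.0, -1.334]
wrist_force: [0.0, -0.2, -0.8]
finger_gap: 0.494
finger_force: 0.0
```

>>> {"method": "send_rows", "body": {"fingers": [0.5,0.5,0.5,0.5,0.5,0.5,0.5], "dp": [[0,0,-10],[0,0,-25],[0,0,-40],[0,0,-60],[0,0,-60],[0,0,-60],[0,0,-60]], "turn": [0,0,0,0,0,0,0]}}

```text
time_s: 19.85
tool_pos: [0.5897, -0.1471, 0.1546]
orientation: [3.141, 0.0, -1.334]
wrist_force: [-0.3, 1.1, -0.2]
finger_gap: 0.497
finger_force: 0.0
```

```bash
python3 - <<'E'
from h import *
d=grab('wrist');s=d['s'];print(s['tool_pos'])
W=cloud(d);H=cv2.cvtColor(d['img'],cv2.COLOR_BGR2HSV);red=((H[...,0]<8)|(H[...,0]>172))&(H[...,1]>130)
F=W.copy();a=np.radians(13.5);M=np.array([[np.cos(a),np.sin(a)],[-np.sin(a),np.cos(a)]]);F[...,:2]=(W[...,:2]-[.5848,-.1195])@M.T;F*=1e3
X,Y,Z=np.moveaxis(F,-1,0)
p=F[red&(abs(X)<30)&(Y>-45)&(Y<0)&(Z>60)&(Z<125)];print('clip',len(p),p.min(0).round(1),p.max(0).round(1))
g=(~red)&(abs(X)<30)&(Y>-50)&(Z>60)&(Z<95)&(Y<80)
q=F[g];
for y in range(-44,60,3):
    k=q[abs(q[:,1]-y)<1.5]
    if len(k)>5:print(y,k[:,0].min().round(1),k[:,0].max().round(1),k[:,2].max().round(1))
cv2.imwrite('pics/w7.png',cv2.resize(d['img'][90:290,130:390],None,fx=3,fy=3,interpolation=2))
E
```

```text
[ 0.58969672 -0.14706298  0.1546069 ]
clip 721 [-16.7 -36.7  60.9] [ 13.2  -9.3 117.8]
-38 -13.4 7.2 79.2
-35 -14.3 9.1 81.2
-32 -14.4 9.2 81.3
-29 -14.4 8.1 81.2
-23 -20.4 15.3 79.1
-20 -19.8 14.6 83.1
-17 -19.9 14.7 82.7
-14 -19.9 14.7 83.1
-11 -20.0 14.8 87.4
-8 -20.0 25.9 87.1
-5 -19.1 29.9 87.3
-2 -19.2 29.6 87.2
1 -19.2 29.8 87.5
4 -19.3 29.8 87.5
7 -19.3 29.0 87.5
10 -19.3 29.2 87.2
13 -19.5 29.2 87.1
16 -19.5 29.4 87.5
19 -19.5 29.6 87.4
22 -19.7 13.3 87.6
25 -18.6 14.6 87.9
28 -18.6 13.5 88.6
31 -18.6 13.4 87.4
34 -19.8 13.6 87.4
37 -18.9 15.0 86.6
40 -19.0 12.9 86.1
43 -19.1 12.9 85.9
```

View pics/w7.png

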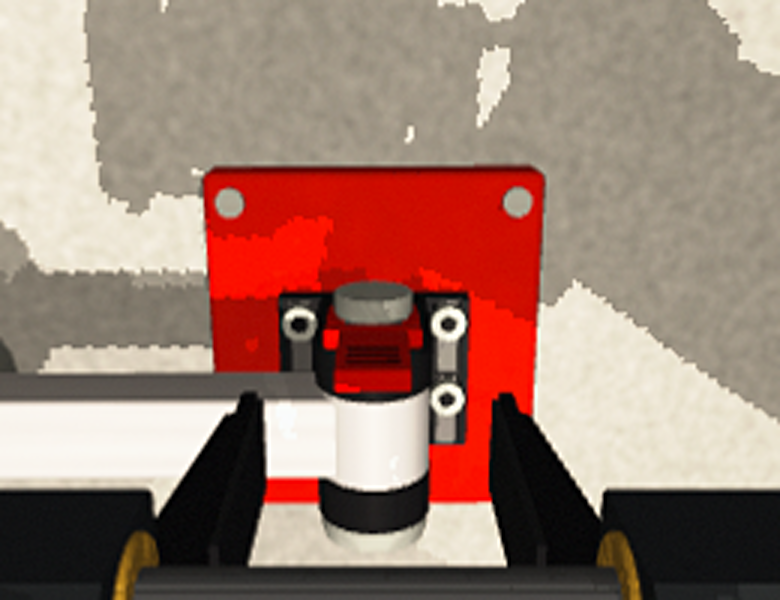

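The clip sits upright in the groove, tab at (372,365). Its top is at 117.8 mm (117 expected), it is within 1 mm of the pin axis, and the pin head is still home. The gripper is clear, so I'm handing in.

```bash
python3 -c "
from h import *
print(env.hand_in())"
```

```text
the job is handed in; nothing more can be done
None
```

The pin is pushed home and the red clip is snapped into its groove and released, with contact forces read at no more than about 15 N; I handed the job in at about 20 s, and no verdict came back.

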